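# Box the pickups and uncap the stain pots

## Task

Get the luthier's bench ready for staining: first put all the guitar pickups into the hardware box and lower its lid fully shut without slamming it, so that no stain can reach them. Only then lift the orange cap off every stain pot that still has one and lay each cap flat in a well of its own in the cap tray (either way up), leaving the pots standing where they are and the other things on the bench undisturbed.

Things in the scene. Friction and masses are not known exactly. Their poses are not given: they have to be found in the camera images.
- box: fixed wooden hardware box, open on top: 160 (x) by 240 (y) by 60 mm high, walls and floor 8 mm thick; origin under the centre of its floor, x points to its hinged side
- lid (a joint): angle of the box's dark wooden lid: 0 closed flat on the rim, 1.57 upright, at most 1.9; it starts standing open; a stiff hinge holds it wherever it is left (about 1.5 N at its free edge moves it)
- lid_hinge (a point): middle of the lid's hinge line, on the rim at the box's +x side, 60 mm up; the hinge runs along the box's y
- lid_edge (a point): middle of the lid's free edge, on its outer face (the top face when closed); the lid is 160 mm from hinge to free edge, 240 mm wide, 8 mm thick; a small brass tab sticks out 13 mm past the free edge
- tray: fixed pale wooden cap tray, 152 by 152 mm, 14 mm high, with four shallow square wells 68.5 mm wide (2 by 2), divided by 5 mm walls; origin under its centre; the well floor is 5 mm up; well centres at x = +-37, y = +-37 mm in its frame
- pickup1_mid (a point): centre of pickup1, a guitar pickup: a bright metal block 70 (x) by 38 (y) by 22 mm (z), loose, lying flat on the bench at the start, so its centre is 11 mm up; may be absent
- pickup2_mid (a point): centre of pickup2, a guitar pickup: a bright metal block 70 (x) by 38 (y) by 22 mm (z), loose, lying flat on the bench at the start, so its centre is 11 mm up; may be absent
- pickup3_mid (a point): centre of pickup3, a guitar pickup: a bright metal block 70 (x) by 38 (y) by 22 mm (z), loose, lying flat on the bench at the start, so its centre is 11 mm up; may be absent
- pot1: stain pot, a loose amber glass jar with a paper label, 60 mm across and 62 mm high to its shoulder, with a neck 42 mm across and 12 mm high above; origin under its centre; may be open already
- cap1: orange cap lying loosely over the neck of pot1 (lifts straight off, no thread): 58 mm across, 22 mm high, closed on top, hollow below (bore 47 mm, 16 mm deep); origin at the centre of its open rim, which rests on the pot's shoulder 62 mm up, z towards the closed side; absent if the pot is open already
- cap1_mid (a point): centre of cap1, 11 mm above its origin
- pot2: stain pot, a loose amber glass jar with a paper label, 60 mm across and 62 mm high to its shoulder, with a neck 42 mm across and 12 mm high above; origin under its centre; may be open already
- cap2: orange cap lying loosely over the neck of pot2 (lifts straight off, no thread): 58 mm across, 22 mm high, closed on top, hollow below (bore 47 mm, 16 mm deep); origin at the centre of its open rim, which rests on the pot's shoulder 62 mm up, z towards the closed side; absent if the pot is open already
- cap2_mid (a point): centre of cap2, 11 mm above its origin
- pot3: stain pot, a loose amber glass jar with a paper label, 60 mm across and 62 mm high to its shoulder, with a neck 42 mm across and 12 mm high above; origin under its centre; may be open already
- cap3: orange cap lying loosely over the neck of pot3 (lifts straight off, no thread): 58 mm across, 22 mm high, closed on top, hollow below (bore 47 mm, 16 mm deep); origin at the centre of its open rim, which rests on the pot's shoulder 62 mm up, z towards the closed side; absent if the pot is open already
- cap3_mid (a point): centre of cap3, 11 mm above its origin
- pot4: stain pot, a loose amber glass jar with a paper label, 60 mm across and 62 mm high to its shoulder, with a neck 42 mm across and 12 mm high above; origin under its centre; may be open already
- cap4: orange cap lying loosely over the neck of pot4 (lifts straight off, no thread): 58 mm across, 22 mm high, closed on top, hollow below (bore 47 mm, 16 mm deep); origin at the centre of its open rim, which rests on the pot's shoulder 62 mm up, z towards the closed side; absent if the pot is open already
- cap4_mid (a point): centre of cap4, 11 mm above its origin
- glue: black glue bottle 56 mm across, 160 mm high, a bystander
- driver: screwdriver 200 mm long lying on the bench, a bystander
- sander: cork sanding block 110 by 60 by 35 mm, a bystander
- polish: small blue polish tin 44 mm across, 16 mm high, a bystander
Mind the look-alikes: they are no part of the job. What is shaped like the cap3 but red is not meant.

How it is judged:
On the way:
1. all pickups are in the box and its lid is shut (x of pickup1_mid in the frame of box between -0.072 and 0.072 m and y of pickup1_mid in the frame of box between -0.112 and 0.112 m and z of pickup1_mid in the frame of box between 0 and 0.052 m and x of pickup2_mid in the frame of box between -0.072 and 0.072 m and y of pickup2_mid in the frame of box between -0.112 and 0.112 m and z of pickup2_mid in the frame of box between 0 and 0.052 m and x of pickup3_mid in the frame of box between -0.072 and 0.072 m and y of pickup3_mid in the frame of box between -0.112 and 0.112 m and z of pickup3_mid in the frame of box between 0 and 0.052 m and value of joint lid below 0.05 rad), for 0.2 s.
At the end, for the whole second after the job is handed in: All pickups inside the box below its rim, the lid shut (within 0.05 rad), every cap at rest flat on the floor of a tray well (centre at most 19.5 mm above the tray's underside, within 0.15 rad of flat, either way up), every pot upright (0.15 rad) within 50 mm of where it stood (all of step 1 and x of cap1_mid in the frame of tray between -0.07 and 0.07 m and y of cap1_mid in the frame of tray between -0.07 and 0.07 m and z of each of cap1_mid, cap2_mid, cap3_mid, cap4_mid in the frame of tray below 0.0195 m and angle between the z axis of each of cap1, cap2, cap3, cap4 and the z axis of tray, either way round below 0.15 rad and linear speed of each of cap1, cap2, cap3, cap4 below 0.02 m/s and x of cap2_mid in the frame of tray between -0.07 and 0.07 m and y of cap2_mid in the frame of tray between -0.07 and 0.07 m and x of cap3_mid in the frame of tray between -0.07 and 0.07 m and y of cap3_mid in the frame of tray between -0.07 and 0.07 m and x of cap4_mid in the frame of tray between -0.07 and 0.07 m and y of cap4_mid in the frame of tray between -0.07 and 0.07 m and distance of each of pot1, pot2, pot3, pot4 from where it was at the start of the episode below 0.05 m and angle between each of pot1, pot2, pot3, pot4's own z axis and vertical below 0.15 rad); the robot touches nothing.
It fails at once if a cap is off its pot while the box is open (value of joint lid above 0.2 rad and (distance between cap1 and pot1 above 0.1 m or distance between cap2 and pot2 above 0.1 m or distance between cap3 and pot3 above 0.1 m or distance between cap4 and pot4 above 0.1 m)).
It fails at once if the lid is slammed shut (value of joint lid below 0.4 rad and velocity of joint lid below -4 rad/s).
It fails at once if a pot is tipped over (angle between any of pot1, pot2, pot3, pot4's own z axis and vertical above 0.7 rad).
It fails at once if a bystander is disturbed (moved more than 50 mm) (distance of any of glue, driver, sander, polish from where it was at the start of the episode above 0.05 m).
Of cap1, cap2, cap3, cap4 only 3 to 4 are there at a start; the rules pass over those that are not, and their reading is None.
Of pickup1, pickup2, pickup3 only 2 to 3 are there at a start; the rules pass over those that are not, and their reading is None.
At some moment in a run one of pickup1, pickup2, pickup3 may be knocked a few centimetres aside while the robot is not near it.
Once in a run the grip may slacken for a moment while it holds something.
It also fails if it takes over 210 s, if anything falls off the work surface, if the arm or the gripper's body presses on something with over 40 N, if the wrist force passes 120 N, or if a joint passes its speed limit or range.

## Robot

A 7-joint arm with a two-finger parallel gripper is mounted at the origin on the work surface. World frame = base frame: x ahead of the robot, y to its left, z up, the work surface at z = 0. Lengths are in m, angles in rad, forces in N, time in s.
With the tool pointing down it reaches from about 0.4 to 0.875 m from the base axis. Payload 19.3 kg.
Tool frame: the origin (TCP) lies between the finger pads; the fingertips stand 17 mm ahead of it and the grasp point (between the pads) lies 2 mm behind it; z points along the fingers, y is the line along which they close (so a half turn about z gives the same grasp; the last joint's range is limited). The gripper opens to 85 mm and grips with 20 to 120 N. Pads are 22 mm wide; open, the fingers measure 114 mm over their backs; the gripper's body (76 mm by 85 mm) begins 54 mm behind the grasp point. The pads swing forward as they close: fully open they stand 13 mm farther back than shut.
Start: joints at [-1.364, 0.521, -0.036, 1.599, 0.021, 1.021, -0.113], TCP at [0.171, 0.601, 0.248] pointing down, gripper open.
Joint ranges: [-2.91, 2.91], [-0.3, 2.13], [-1.5, 1.42], [0.17, 2.43], [-1.26, 4.41], [0.16, 1.93], [-2.52, 2.52]. Speed limits (rad/s): [1.89, 1.89, 2.39, 2.39, 3.01, 3.01, 3.01].

## Interface

Orientations are given as [roll, pitch, yaw] about the fixed x, y, z axes, in that order (R = Rz(yaw) Ry(pitch) Rx(roll)).
In Python, from workcell import bot gives the robot as it stands.
- The arm moves only by the shell command python3 -m inch 'ROWS' [FORCE]. ROWS is JSON, a list of rows, each a list of 7 numbers: the shift along the tool's x, y, z in units of 200 mm (1.0 is 200 mm), then the turn, a rotation vector about the tool's x, y, z in units of 90 degrees (1.0 is 90 degrees), then the opening, from 0 (shut) to 1 (fully open). In form: [[x, y, z, rx, ry, rz, grip], ...]. A call has 1 to 20 rows; each row is the pose to reach, as a shift and turn from the pose commanded when the call began, along the tool's axes at that moment; what a row does not reach only later rows make up. A row lasts 1/8 s, in which the tool goes at most 62.5 mm and 10.7 degrees, less where a joint would pass 70% of its speed; a pose out of reach is approached as far as the arm can. A call with a number of a shift or a turn outside -1 to 1 is refused whole. A call with a gripper value outside its range is refused whole. The fingers move at their own pace and stop on an object; FORCE is the grip in N (left out, the last holds). Time passes only in rows, so rows that repeat a pose let the fingers close. It gives the time, the measured TCP pose, the force, the opening and the grip force at its end, in the units of the state.
- bot.observe(): the state, without advancing time (a new reading comes with each control period).
- bot.grab_frame(name): name is "side" or "top"; returns a dict with "img" (480x640x3 uint8, red, green, blue), "z_map" (480x640 float32, m along the optical axis (not along the pixel's ray), 0 where there is no reading), "vfov" (degrees; the focal length in pixels is half the picture's height over the tangent of half this angle, whatever the lens; pixels are square), "cx", "cy" (the principal point, pixels), "rvec" (rotation vector, rad) and "tvec" (3), from world to camera coordinates, as OpenCV has them. Camera axes: x right, y down, z forward; pixel columns grow to the right and rows downward; lengths in m; the calibration is good to about 2 mm. A picture is of the moment at which its call begins.
- bot.job_done(): hands the job in; it is judged then, once.
The state is a dict: "clock": time; "qpos": joint angles; "qd": joint speeds; "joint_efforts": joint torques, N m; "position": TCP position; "tool_rot": TCP orientation; "force": force on the tool from outside, world axes, zero at the start; "moment": the same for the moment, N m; "grip_width": finger opening in m; "finger_force": force on a finger pad.
Only numpy, scipy, OpenCV 4.12 (cv2) and the standard library are available. Lean on these libraries where they do the work, as an engineer would, in place of code of your own. Each camera call takes 0.05 s, during which the arm holds its last target. There are 200 camera calls.

## Working session

There is one attempt and no reset: what is moved stays moved. The work goes in short steps, Python scripts to look and compute and a shell command to move; the robot and the scene stay as the last step left them, time stands still between calls to the robot, and variables do not carry over. Pictures are saved under pics/ and viewed, at most 14 in all, crops included, and the job is handed in when it is done.

```bash
ls; mkdir -p pics; cat > h.py <<'E'
import numpy as np, cv2
from workcell import bot
def cam(n):
    f=bot.grab_frame(n); f['R']=cv2.Rodrigues(np.array(f['rvec'],float))[0]; f['t']=np.array(f['tvec'],float).ravel()
    f['f']=240/np.tan(np.radians(f['vfov'])/2); return f
def ray(f,u,v):
    return -f['R'].T@f['t'], f['R'].T@np.array([(u-f['cx'])/f['f'],(v-f['cy'])/f['f'],1.])
def onz(f,u,v,z):
    c,d=ray(f,u,v); return c+d*(z-c[2])/d[2]
def proj(f,p):
    q=f['R']@np.array(p,float)+f['t']; return f['f']*q[:2]/q[2]+[f['cx'],f['cy']]
def cloud(f):
    z=f['z_map']; v,u=np.indices(z.shape)
    c=np.stack([(u-f['cx'])/f['f']*z,(v-f['cy'])/f['f']*z,z],-1)-f['t']
    p=c@f['R']; p[z==0]=np.nan; return p
def save(f,name): cv2.imwrite('pics/'+name,f['img'][:,:,::-1])
E
python3 - <<'E'
from h import *
for n in ('top','side'):
    f=cam(n); save(f,n+'0.png'); print(n,f['vfov'],f['cx'],f['cy'],-f['R'].T@f['t'],f['R'][2])
print(bot.observe())
E
```

```text
pics
top 45.864027657253544 320.0034774215545 235.08422487436846 [ 0.5138174  -0.10131852  1.53429679] [ 0.06274359  0.0137633  -0.99793477]
side 51.79735802276208 313.1533652208889 237.30005929688173 [0.35535507 0.7433376  0.7684496 ] [ 0.21667444 -0.75292966 -0.62140897]
{'clock': 0.1, 'qpos': array([-1.3641837 ,  0.52197918, -0.03632789,  1.59989889,  0.02123646,
        1.02103664, -0.1128074 ]), 'qd': array([ 9.19253049e-04, -1.33417426e-03,  2.33224996e-03, -6.63219348e-04,
        6.60139219e-06,  1.29144217e-03, -1.18828642e-03]), 'joint_efforts': array([ 1.87941499e-03, -9.28484988e+01,  1.98362812e+00, -3.70523679e+01,
        1.82056054e-02,  5.51475881e-03, -2.53871463e-05]), 'position': array([0.17077744, 0.60096549, 0.24778649]), 'tool_rot': array([-3.14066095e+00,  9.19926894e-05,  2.86478021e+00]), 'force': array([0.49677095, 0.35591696, 0.00780217]), 'moment': array([ 0.01691981, -0.01368242, -0.03122991]), 'finger_force': 0.0, 'grip_width': 0.0857936071957263}
```

View pics/top0.png

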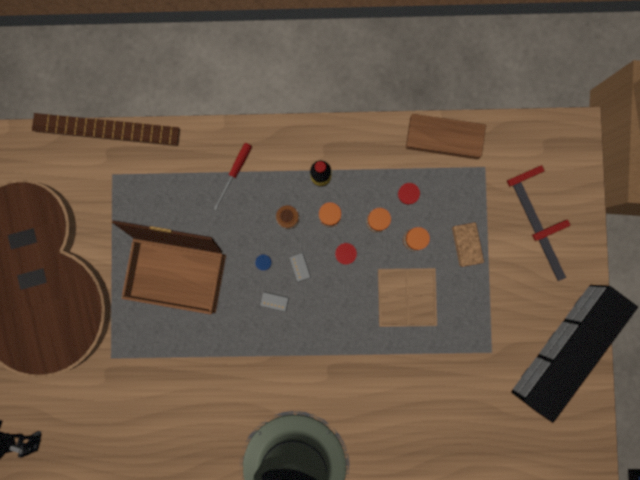

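View pics/side0.png

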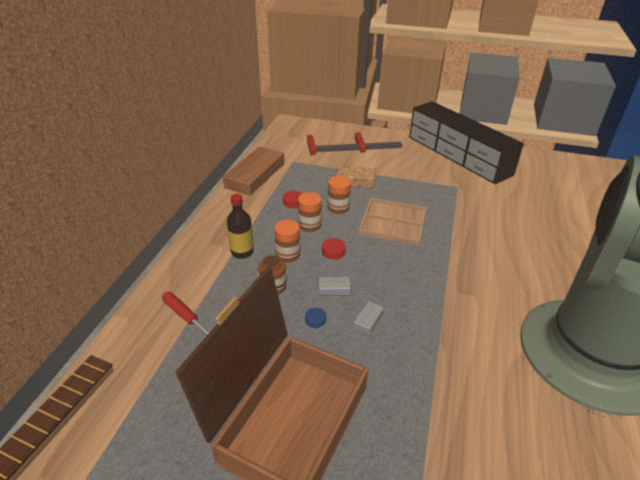

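The top view shows three orange caps at (330,213), (379,218) and (418,238), and an already open pot at (288,216). The two pickups are at (300,267) and (274,302), the box is at (175,270) with its lid up on the +x side, and the tray is at (408,297). The red discs at (409,193) and (346,253) are look-alikes: red, and lying on the bench with no pot. The meant caps are the orange ones on pots.

```bash
cat >> h.py <<'E'
def blobs(f,lo,hi,amin=40,roi=None):
    hsv=cv2.cvtColor(f['img'],cv2.COLOR_RGB2HSV); m=cv2.inRange(hsv,np.array(lo),np.array(hi))
    if roi: k=np.zeros_like(m); k[roi[1]:roi[3],roi[0]:roi[2]]=255; m&=k
    m=cv2.morphologyEx(m,cv2.MORPH_CLOSE,np.ones((3,3),np.uint8))
    cs,_=cv2.findContours(m,cv2.RETR_EXTERNAL,cv2.CHAIN_APPROX_NONE)
    return [c for c in cs if cv2.contourArea(c)>amin]
def tri(f,a,g,b):
    c,d=ray(f,*a); e,h=ray(g,*b); s=np.linalg.lstsq(np.c_[d,-h],e-c,rcond=None)[0]
    p,q=c+s[0]*d,e+s[1]*h; return (p+q)/2,np.linalg.norm(p-q)
def inside(f,c):
    m=np.zeros(f['z_map'].shape,np.uint8); cv2.drawContours(m,[c],-1,1,-1); return m>0
E
python3 - <<'E'
from h import *
np.set_printoptions(precision=4,suppress=True)
t,s=cam('top'),cam('side'); P={'top':cloud(t),'side':cloud(s)}
for n,f,roi in(('top',t,(112,170,490,358)),('side',s,(150,150,460,400))):
    print(n)
    for nm,lo,hi in(('orange',(5,180,120),(17,255,255)),('pick',(0,0,110),(179,45,255))):
        for c in blobs(f,lo,hi,60,roi):
            m=inside(f,c); p=P[n][m]; r=cv2.minAreaRect(c)
            zt=np.nanpercentile(p[:,2],95); tp=p[p[:,2]>zt-.006]
            hull=onz(f,*r[0],zt)
            print(nm,np.round(r[0],1),np.round(r[1],1),'n',m.sum(),'ztop',round(float(zt),4),'mean',np.nanmean(tp,0),'mid',(np.nanmin(tp,0)+np.nanmax(tp,0))/2)
# corners by mean colours
for uv in [(288,216),(263,262),(175,270),(408,297),(393,282),(300,267),(274,302)]: print(uv,t['img'][uv[1],uv[0]],P['top'][uv[1],uv[0]])
# height map
z=P['top'][...,2]; H=np.clip(z/0.25*255,0,255); H[np.isnan(H)]=255
cv2.imwrite('pics/crop0.png',np.hstack([cv2.resize(t['img'][160:360,105:305,::-1],(400,400),interpolation=2),cv2.resize(cv2.applyColorMap(H[160:360,105:305].astype(np.uint8),cv2.COLORMAP_JET),(400,400),interpolation=0)]))
E
```

```text
top
pick [273.4 301.5] [24.6 12.5] n 305 ztop 0.0281 mean [0.4344 0.0453 0.0251] mid [0.4346 0.0458 0.0277]
pick [299.1 266.8] [24.3 12.3] n 306 ztop 0.0285 mean [ 0.5249 -0.0236  0.0252] mid [ 0.5261 -0.0245  0.0294]
side
orange [286.4 228.6] [15.8 23.1] n 274 ztop 0.0864 mean [ 0.662  -0.1015  0.0843] mid [ 0.6617 -0.1022  0.0843]
orange [308.3 198.8] [18.4 17.7] n 217 ztop 0.0866 mean [ 0.647  -0.2287  0.0846] mid [ 0.6472 -0.2276  0.0843]
orange [339.  184.5] [13. 18.] n 180 ztop 0.0863 mean [ 0.5934 -0.323   0.0842] mid [ 0.5946 -0.323   0.0846]
pick [172.2 238.3] [ 3.5 72.5] n 167 ztop -0.7421 mean [ 1.5437 -0.8886 -0.745 ] mid [ 1.5432 -0.8962 -0.7432]
pick [302.6 290.5] [281.5 251.8] n 36583 ztop 0.024 mean [ 0.5908 -0.1165  0.0431] mid [ 0.5675 -0.0894  0.053 ]
pick [448. 156.] [12. 22.] n 125 ztop 0.0441 mean [ 0.3114 -0.668   0.0426] mid [ 0.3142 -0.669   0.0449]
(288, 216) [70 44 30] [0.657  0.0011 0.0699]
(263, 262) [33 58 93] [0.5398 0.073  0.0206]
(175, 270) [131  89  61] [0.5226 0.3118 0.0097]
(408, 297) [130 101  75] [ 0.4398 -0.3125  0.0082]
(393, 282) [137 107  78] [ 0.4803 -0.2741  0.0027]
(300, 267) [121 120 118] [ 0.5247 -0.026   0.028 ]
(274, 302) [120 121 118] [0.4333 0.0444 0.0254]
```

View pics/crop0.png

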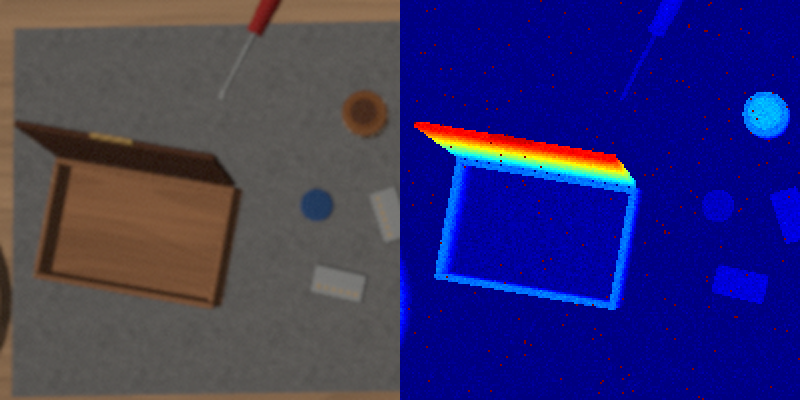

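The enlarged crop shows two bright pickups, at full-image (300,267) and (274,302), the blue polish tin next to them, and an empty box turned by about 8° with its lid upright. Nothing is hidden behind the lid. Next come precise poses.

```bash
cat > m.py <<'E'
from h import *
np.set_printoptions(precision=4,suppress=True)
def pick(f,roi,P): # top/side: contours of bright grey blob
    c=blobs(f,(0,0,110),(179,45,255),60,roi); return c
t,s=cam('top'),cam('side'); T,S=cloud(t),cloud(s)
print('caps')
to=blobs(t,(3,150,110),(20,255,255),60,(300,190,450,260)); so=blobs(s,(5,180,120),(17,255,255),60,(250,170,370,260))
C=[cv2.minEnclosingCircle(c) for c in to]
for c in C:
    p=onz(t,*c[0],.084); q=min((np.nanmean(S[inside(s,k)&(S[...,2]>.08)],0) for k in so),key=lambda q:np.linalg.norm((q-p)[:2]))
    print(np.round(c[0],1),round(c[1],1),'top ray',p[:2],'side depth',q)
print('side pickups')
hsv=cv2.cvtColor(s['img'],cv2.COLOR_RGB2HSV)
for n,c in (('a',(335,285)),('b',(369,315))):
    m=(S[...,2]>.015)&(S[...,2]<.035); k=np.zeros_like(m); k[c[1]-22:c[1]+22,c[0]-25:c[0]+25]=1
    p=S[m&k]; r=cv2.minAreaRect((p[:,:2]*1000).astype(np.float32)); print(n,r,np.median(p[:,2]))
print('top pickups')
for c in pick(t,(240,240,330,330),T):
    p=np.array([onz(t,*q[0],.022)[:2] for q in c]); r=cv2.minAreaRect((p*1000).astype(np.float32)); print(r,np.nanmedian(T[inside(t,c)][:,2]))
print('box')
m=(T[...,2]>.05)&(T[...,2]<.066)&(T[...,1]>.12)&(T[...,1]<.5)&(T[...,0]>.38)&(T[...,0]<.66)
r=cv2.minAreaRect((T[m][:,:2]*1000).astype(np.float32)); print(r,cv2.boxPoints(r))
m=(T[...,2]>.075)&(T[...,1]>.1)&(T[...,1]<.5)&(T[...,0]>.5)&(T[...,0]<.8); p=T[m]
c=np.median(p,0); n=np.linalg.svd(p-p.mean(0),full_matrices=False)[2][2]; print('lid n',n,'zmax',np.percentile(p[:,2],99.5)); hi=p[p[:,2]>.19]; print('topedge',hi.mean(0))
print('tray'); m=cv2.inRange(cv2.cvtColor(t['img'],cv2.COLOR_RGB2HSV),np.array((8,80,90)),np.array((22,200,255))); m[:262]=0;m[335:]=0;m[:,:370]=0;m[:,445:]=0
m=cv2.morphologyEx(m,cv2.MORPH_CLOSE,np.ones((7,7),np.uint8)); cs,_=cv2.findContours(m,0,1); c=max(cs,key=cv2.contourArea)
p=np.array([onz(t,*q[0],.014)[:2] for q in c]); r=cv2.minAreaRect((p*1000).astype(np.float32)); print(r)
E
python3 m.py
```

```text
caps
[417. 238.] 11.4 top ray [ 0.593 -0.329] side depth [ 0.5942 -0.3267  0.0845]
[379. 219.] 11.2 top ray [ 0.6434 -0.2331] side depth [ 0.6466 -0.2291  0.0845]
[329.4 213.6] 11.2 top ray [ 0.6597 -0.1063] side depth [ 0.6629 -0.1012  0.0843]
side pickups
a ((525.7433471679688, -21.333786010742188), (68.63289642333984, 40.494667053222656), 16.562149047851562) 0.02193371139140473
b ((435.5731506347656, 46.71849060058594), (73.97593688964844, 37.89301300048828), 77.08425903320312) 0.022107792253966554
top pickups
((434.5700378417969, 46.38941955566406), (64.53538513183594, 32.66489791870117), 75.10752868652344) 0.022764840419603326
((525.313232421875, -23.298768997192383), (64.86345672607422, 32.877986907958984), 17.562963485717773) 0.023010691189108007
box
((476.16668701171875, 343.1036376953125), (303.7859191894531, 235.11904907226562), 79.25035095214844) [[332.3394 215.8031]
 [563.3325 171.9492]
 [619.994  470.4041]
 [389.0009 514.2581]]
lid n [-0.9652  0.181   0.1888] zmax 0.23371137019288918
topedge [0.6123 0.284  0.2135]
tray
((440.2753601074219, -309.1076354980469), (151.63992309570312, 152.70751953125), 0.0816316306591034)
```

```bash
cat >> h.py <<'E'
from scipy.spatial.transform import Rotation as Ro
def rel(p,yaw):
    "shift (200mm) and turn (90deg) rows from the present pose to a tool-down pose"
    o=bot.observe(); R=Ro.from_euler('xyz',o['tool_rot']); G=Ro.from_euler('xyz',[np.pi,0,yaw])
    best=[]
    for k in (0,np.pi):
        r=(R.inv()*Ro.from_euler('xyz',[np.pi,0,yaw+k])).as_rotvec()/(np.pi/2); best.append(r)
    return np.round(R.inv().apply(np.array(p)-o['position'])/.2,3), [np.round(b,3) for b in best]
E
python3 - <<'E'
from h import *
np.set_printoptions(precision=4,suppress=True)
t=cam('top');T=cloud(t)
z=cv2.medianBlur(np.nan_to_num(T[...,2]).astype(np.float32),3)
m=((z>.045)&(z<.072)).astype(np.uint8); m[:,:112]=0;m[:,235:]=0;m[:230]=0;m[320:]=0
n,l,st,_=cv2.connectedComponentsWithStats(m); i=1+st[1:,4].argmax(); vu=np.argwhere(l==i)
p=np.array([onz(t,u,v,.06)[:2] for v,u in vu]); r=cv2.minAreaRect((p*1000).astype(np.float32)); print(r,st[i]); print(cv2.boxPoints(r))
p=T[l==i]; print(np.median(p[:,2]))
print(bot.observe()['clock'], rel([.5253,-.0223,.2],np.radians(17)),sep='\n')
E
```

```text
((507.61737060546875, 304.1458435058594), (242.7494354248047, 163.73533630371094), 79.50704956054688) [ 122  238  102   77 1166]
[[405.0146 199.7101]
 [566.0118 169.8915]
 [610.2201 408.5815]
 [449.2229 438.4001]]
nan
0.35
(array([-2.557, -2.514,  0.241]), [array([-0.   ,  0.   ,  1.635]), array([-0.   , -0.   , -0.365])])
```

```bash
python3 -m inch '[[-1,-0.983,0,0,0,0,1],[-1,-0.983,0,0,0,0,1],[-1,-0.983,0,0,0,0,1],[-1,-0.983,0,0,0,0,1],[-1,-0.983,0,0,0,0,1]]' 60; python3 -m inch '[[-1,-0.983,0,0,0,0,1],[-1,-0.983,0,0,0,0,1],[-1,-0.983,0,0,0,0,1],[-1,-0.983,0,0,0,0,1],[-1,-0.983,0,0,0,0,1]]'; python3 -m inch '[[-0.557,-0.548,0.3,0,0,-0.365,1],[-0.557,-0.548,0.3,0,0,-0.365,1],[-0.557,-0.548,0.3,0,0,-0.365,1],[-0.557,-0.548,0.3,0,0,-0.365,1],[-0.557,-0.548,0.3,0,0,-0.365,1]]'
python3 - <<'E'
from h import *
print(rel([.5253,-.0223,.02],np.radians(17))); t=cam('top')
for c in blobs(t,(0,0,110),(179,45,255),60,(240,240,330,330)):
    p=np.array([onz(t,*q[0],.022)[:2] for q in c]); print(cv2.minAreaRect((p*1000).astype(np.float32)))
s=cam('side');save(s,'s1.png')
E
```

```text
clock: 0.98
position: [0.3109, 0.3546, 0.2486]
tool_rot: [-3.142, 0.001, 2.862]
force: [-0.5, 0.7, 0.1]
grip_width: 0.0854
finger_force: 0.0
clock: 1.6
position: [0.4492, 0.1106, 0.2485]
tool_rot: [-3.141, 0.001, 2.862]
force: [-0.5, 1.2, 0.2]
grip_width: 0.0852
finger_force: 0.0
clock: 2.22
position: [0.5252, -0.0228, 0.188]
tool_rot: [3.141, -0.001, -2.847]
force: [0.3, 0.1, -0.6]
grip_width: 0.0854
finger_force: 0.0
(array([-0.002,  0.002,  0.84 ]), [array([-1.000e-03, -0.000e+00,  1.999e+00]), array([ 0.   , -0.   , -0.001])])
```

```bash
python3 -m inch '[[0,0,0.3,0,0,0,1],[0,0,0.6,0,0,0,1],[0,0,0.84,0,0,0,1],[0,0,0.84,0,0,0,1],[0,0,0.84,0,0,0,0],[0,0,0.84,0,0,0,0],[0,0,0.84,0,0,0,0],[0,0,0.84,0,0,0,0],[0,0,0.84,0,0,0,0]]' 60;  python3 -m inch '[[0,0,-0.3,0,0,0,0],[0,0,-0.6,0,0,0,0],[0,0,-0.6,0,0,0,0]]'
python3 - <<'E'
from h import *
x=np.array([.983,-.182,0]);y=np.array([.182,.983,0]);B=np.array([.5076,.3041,0])
print(rel(B-.01*x-.055*y+[0,0,.14],np.radians(-10.5)))
t=cam('top');p=[]
for c in blobs(t,(0,0,110),(179,45,255),60,(240,240,330,330)):
    p=np.array([onz(t,*q[0],.022)[:2] for q in c]); print(cv2.minAreaRect((p*1000).astype(np.float32)))
E
```

```text
clock: 3.45
position: [0.5263, -0.0221, 0.0222]
tool_rot: [-3.141, 0.003, -2.845]
force: [-3.5, 1.3, 23.1]
grip_width: 0.037
finger_force: 58.4
clock: 3.82
position: [0.5275, -0.0223, 0.1451]
tool_rot: [-3.14, 0.008, -2.846]
force: [-0.3, 0.8, -2.1]
grip_width: 0.0365
finger_force: 63.1
(array([-0.21 ,  1.369,  0.025]), [array([-0.007,  0.   , -1.695]), array([0.   , 0.005, 0.305])])
```

```bash
python3 -m inch '[[-0.1,0.69,0,0,0,0,0],[-0.1,0.69,0,0,0,0,0],[-0.1,0.69,0,0,0,0,0],[-0.21,1,0.02,0,0,0.305,0],[-0.21,1,0.02,0,0,0.305,0],[-0.21,1,0.02,0,0,0.305,0],[-0.21,1,0.02,0,0,0.305,0]]'
python3 - <<'E'
from h import *
x=np.array([.983,-.182,0]);y=np.array([.182,.983,0]);B=np.array([.5076,.3041,0])
print(rel(B-.01*x-.055*y+[0,0,.034],np.radians(-10.5)))
E
```

```text
clock: 4.75
position: [0.5068, 0.1808, 0.1357]
tool_rot: [-3.14, -0.001, 2.959]
force: [0.3, -0.4, -1.0]
grip_width: 0.0363
finger_force: 63.0
(array([0.157, 0.333, 0.508]), [array([ 1.000e-03, -1.000e-03, -1.999e+00]), array([-0.001, -0.   ,  0.001])])
```

```bash
python3 -m inch '[[0.157,0.333,0,0,0,0,0],[0.157,0.333,0,0,0,0,0],[0.157,0.333,0.25,0,0,0,0],[0.157,0.333,0.4,0,0,0,0],[0.157,0.333,0.508,0,0,0,0],[0.157,0.333,0.508,0,0,0,0]]'; python3 -m inch '[[0,0,0,0,0,0,0.7],[0,0,0,0,0,0,0.7],[0,0,0,0,0,0,0.7],[0,0,0,0,0,0,0.7],[0,0,-0.3,0,0,0,0.7],[0,0,-0.6,0,0,0,0.7],[0,0,-0.6,0,0,0,0.7]]'
python3 - <<'E'
from h import *
print(rel([.435,.0465,.15],np.radians(76)))
t=cam('top')
for c in blobs(t,(0,0,110),(179,45,255),60,(240,240,330,330)):
    p=np.array([onz(t,*q[0],.022)[:2] for q in c]); print(cv2.minAreaRect((p*1000).astype(np.float32)))
save(t,'t1.png')
E
```

```text
clock: 5.5
position: [0.4876, 0.2513, 0.0334]
tool_rot: [-3.14, -0.002, 2.96]
force: [0.0, 0.5, -0.5]
grip_width: 0.0364
finger_force: 62.9
clock: 6.38
position: [0.49, 0.2535, 0.1588]
tool_rot: [3.137, 0.005, 2.959]
force: [-0.1, 0.4, -0.5]
grip_width: 0.0597
finger_force: 0.0
(array([ 0.083, -1.068,  0.039]), [array([ 0.005, -0.   ,  1.039]), array([ 0.   ,  0.005, -0.961])])
((434.58050537109375, 46.37742614746094), (66.88699340820312, 34.625579833984375), 75.93406677246094)
```

View pics/t1.png

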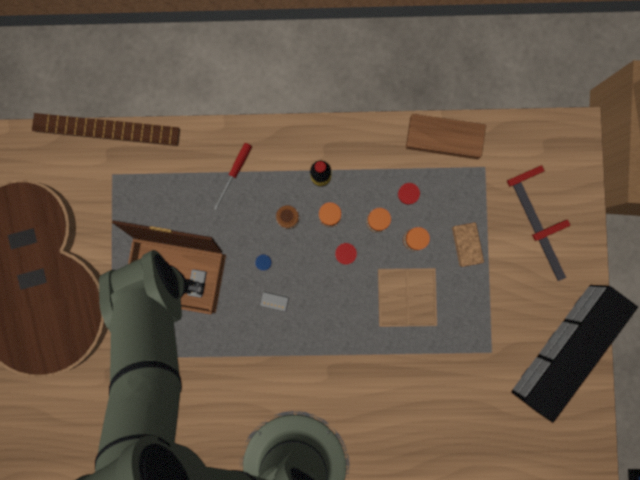

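Pickup a now lies in the box at (198,283). Pickup b has not moved and is still at (274,302).

```bash
python3 -c "
from h import *
print(bot.observe()['qpos'].round(2))"; python3 -m inch '[[0,-0.4,0,0,0,0,1],[0,-0.8,0,0,0,-0.1,1],[0.083,-1,0.04,0,0,-0.2,1],[0.083,-1,0.04,0,0,-0.3,1]]'; python3 -c "
from h import *
print(bot.observe()['qpos'].round(2),rel([.435,.0465,.15],np.radians(76)))"
```

```text
[-0.75  0.53  0.22  1.89 -0.17  0.73  0.96]
clock: 6.92
position: [0.4333, 0.0555, 0.1457]
tool_rot: [-3.141, -0.003, -2.851]
force: [0.6, 1.3, -0.0]
grip_width: 0.0853
finger_force: 0.0
[-0.34  0.4   0.1   2.17 -0.07  0.58  1.67] (array([ 0.005, -0.045, -0.022]), [array([-2.00e-03, -1.00e-03,  1.34e+00]), array([ 0.001, -0.002, -0.66 ])])
```

```bash
python3 -m inch '[[0,0,0,0,0,0.9,1],[0,0,0,0,0,0.9,1],[0,0,0,0,0,0.9,1],[0,0,0,0,0,0.9,1],[0,0,0,0,0,0.9,1],[0,0,0,0,0,0.9,1],[0,0,0,0,0,0.9,1],[0,0,0,0,0,0.9,1]]'; python3 -m inch '[[0,0,0,0,0,0.44,1],[0,0,0,0,0,0.44,1],[0,0,0,0,0,0.44,1],[0,0,0,0,0,0.44,1],[0,0,0,0,0,0.44,1]]';  python3 -c "
from h import *
print(bot.observe()['qpos'].round(2),rel([.435,.0465,.0255],np.radians(76)))"
```

```text
clock: 7.92
position: [0.435, 0.0587, 0.1458]
tool_rot: [-3.14, 0.0, 2.012]
force: [0.2, -0.0, 0.2]
grip_width: 0.0853
finger_force: 0.0
clock: 8.55
position: [0.4351, 0.0587, 0.1459]
tool_rot: [-3.141, 0.002, 1.326]
force: [0.6, -0.7, 0.4]
grip_width: 0.0853
finger_force: 0.0
[-0.79  0.5   0.68  2.19 -0.53  0.63  0.04] (array([-0.058,  0.015,  0.602]), [array([-0.001,  0.001, -0.   ]), array([2.e-03, 1.e-03, 2.e+00])])
```

```bash
python3 -m inch '[[-0.058,0.015,0.2,0,0,0,1],[-0.058,0.015,0.45,0,0,0,1],[-0.058,0.015,0.602,0,0,0,1],[-0.058,0.015,0.602,0,0,0,1],[-0.058,0.015,0.602,0,0,0,0],[-0.058,0.015,0.602,0,0,0,0],[-0.058,0.015,0.602,0,0,0,0],[-0.058,0.015,0.602,0,0,0,0],[-0.058,0.015,0.602,0,0,0,0]]' 60;  python3 -m inch '[[0,0,-0.3,0,0,0,0],[0,0,-0.6,0,0,0,0],[0,0,-0.6,0,0,0,0]]'
python3 - <<'E'
from h import *
x=np.array([.983,-.182,0]);y=np.array([.182,.983,0]);B=np.array([.5076,.3041,0])
print(rel(B-.01*x+.05*y+[0,0,.14],np.radians(-10.5)))
E
```

```text
clock: 9.68
position: [0.4362, 0.0473, 0.0274]
tool_rot: [3.14, -0.001, 1.326]
force: [-4.2, 0.0, 23.2]
grip_width: 0.0366
finger_force: 57.8
clock: 10.05
position: [0.4371, 0.0477, 0.1496]
tool_rot: [3.137, -0.003, 1.327]
force: [0.3, 0.5, -2.0]
grip_width: 0.0361
finger_force: 63.5
(array([ 1.575, -0.033,  0.054]), [array([ 0.001, -0.004,  0.961]), array([ 4.000e-03,  1.000e-03, -1.039e+00])])
```

```bash
python3 -m inch '[[0.3,-0.01,0.03,0,0,0,0],[0.6,-0.02,0.03,0,0,0,0],[0.9,-0.02,0.03,0,0,0,0],[1,-0.02,0.03,0,0,0,0],[1,-0.02,0.03,0,0,0,0]]'
python3 - <<'E'
from h import *
x=np.array([.983,-.182,0]);y=np.array([.182,.983,0]);B=np.array([.5076,.3041,0])
print(rel(B-.01*x+.05*y+[0,0,.039],np.radians(79.5)))
E
```

```text
clock: 10.68
position: [0.48, 0.2426, 0.1396]
tool_rot: [-3.141, 0.001, 1.327]
force: [0.2, 0.2, -0.9]
grip_width: 0.0364
finger_force: 63.5
(array([ 0.578, -0.005,  0.503]), [array([-0.   ,  0.   , -0.038]), array([1.000e-03, 0.000e+00, 1.962e+00])])
```

```bash
python3 -m inch '[[0.3,0,0,0,0,-0.038,0],[0.578,-0.005,0,0,0,-0.038,0],[0.578,-0.005,0.1,0,0,-0.038,0],[0.578,-0.005,0.3,0,0,-0.038,0],[0.578,-0.005,0.503,0,0,-0.038,0],[0.578,-0.005,0.503,0,0,-0.038,0]]'; python3 -m inch '[[0,0,0,0,0,0,0.65],[0,0,0,0,0,0,0.65],[0,0,0,0,0,0,0.65],[0,0,0,0,0,0,0.65],[0,0,-0.3,0,0,0,0.65],[0,0,-0.6,0,0,0,0.65],[0,0,-0.9,0,0,0,0.3],[0,0,-1,0,0,0,0],[0,0,-1,0,0,0,0]]'
python3 - <<'E'
from h import *
s=cam('side');save(s,'s2.png')
np.set_printoptions(precision=4,suppress=True)
S=cloud(s);p=S.reshape(-1,3);x=np.array([.983,-.182,0]);y=np.array([.182,.983,0]);B=np.array([.5076,.3041,0])
q=(p-B);b=np.c_[q@x,q@y,p[:,2]]; m=(abs(b[:,1])<.115)&(b[:,2]>.08)&(b[:,2]<.3)&(b[:,0]>.05)&(b[:,0]<.2)
b=b[m]; 
for h in (.1,.13,.16,.19,.21): k=abs(b[:,2]-h)<.008; print(h,np.median(b[k,0]),k.sum())
print(b[:,2].max(), bot.observe()['qpos'].round(2))
E
```

```text
clock: 11.42
position: [0.507, 0.3513, 0.0376]
tool_rot: [-3.14, 0.003, 1.383]
force: [-0.5, -0.1, -0.9]
grip_width: 0.036
finger_force: 67.1
clock: 12.55
position: [0.5077, 0.3546, 0.2407]
tool_rot: [3.141, -0.002, 1.386]
force: [0.1, 0.6, -0.8]
grip_width: 0.0013
finger_force: 0.0
0.1 0.0868752907890745 583
0.13 0.09208440776385529 564
0.16 0.09730529077737282 588
0.19 0.10250413457906887 592
0.21 0.1064128942668412 739
0.23234972877688384 [-1.2   0.65  0.78  1.65 -0.51  1.05 -0.44]
```

View pics/s2.png

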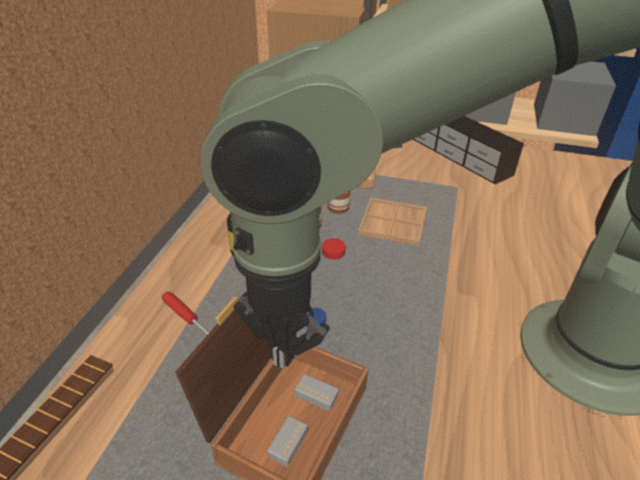

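Both pickups lie flat in the box, at side-view (316,392) and (288,440). The lid is upright at about 100° and clear. Next I go over the lid and behind it to push it shut.

```bash
python3 -m inch '[[0,0,-0.25,0,0,0,0],[0,0,-0.4,0,0,0,0],[0,0.2,-0.4,0,0,0,0],[0,0.45,-0.4,0,0,0,0],[0,0.7,-0.4,0,0,0,0],[0,0.9,-0.4,0,0,0,0],[0,0.9,-0.4,0,0,0,0]]'
cat > lid.py <<'E'
from h import *
import sys
x=np.array([.983,-.182,0]);y=np.array([.182,.983,0]);B=np.array([.5076,.3041,0])
o=bot.observe();p=o['position']-B; tx,tz=p@x,p[2]
print('x_b',tx.round(4),'y_b',(p@y).round(4),'z',tz.round(4),o['qpos'].round(2))
r=.115;w=.018;tip=.017
for th in eval(sys.argv[1]):
    c,s=np.cos(th),np.sin(th); cx=.08-r*c+.008*s+w; cz=.06+r*s+.008*c+tip
    print(round(th,2),'y %.3f z %.3f'%((cx-tx)/.2,-(cz-tz)/.2))
E
python3 lid.py '[1.75,1.6]'
```

```text
clock: 13.48
position: [0.6863, 0.3185, 0.3162]
tool_rot: [-3.139, 0.003, 1.382]
force: [-0.6, 0.7, -0.3]
grip_width: 0.0003
finger_force: 0.0
x_b 0.1731 y_b 0.0467 z 0.3162 [-0.86  0.82  0.76  1.11 -0.54  1.4  -0.36]
1.75 y -0.233 z 0.637
1.6 y -0.319 z 0.622
```

```bash
python3 -m inch '[[0,0,0.25,0,0,0,0],[0,0,0.5,0,0,0,0],[0,0,0.637,0,0,0,0],[0,-0.1,0.637,0,0,0,0],[0,-0.18,0.637,0,0,0,0],[0,-0.18,0.637,0,0,0,0]]'
python3 lid.py '[1.75,1.6,1.5,1.4,1.3,1.2,1.1,1.0,.9,.8,.7]'
```

```text
clock: 14.22
position: [0.6473, 0.3286, 0.1913]
tool_rot: [-3.14, 0.0, 1.386]
force: [0.1, 0.2, 0.5]
grip_width: -0.0001
finger_force: 0.0
x_b 0.1329 y_b 0.0495 z 0.1913 [-0.93  0.86  0.72  1.37 -0.59  1.13 -0.32]
1.75 y -0.033 z 0.013
1.6 y -0.118 z -0.002
1.5 y -0.175 z -0.005
1.4 y -0.233 z -0.002
1.3 y -0.290 z 0.007
1.2 y -0.346 z 0.021
1.1 y -0.400 z 0.041
1.0 y -0.451 z 0.066
0.9 y -0.501 z 0.096
0.8 y -0.546 z 0.131
0.7 y -0.588 z 0.170
```

```bash
python3 -m inch '[[0,-0.03,0,0,0,0,0],[0,-0.07,0,0,0,0,0],[0,-0.12,0,0,0,0,0],[0,-0.175,0,0,0,0,0],[0,-0.23,0,0,0,0,0],[0,-0.29,0.007,0,0,0,0],[0,-0.345,0.02,0,0,0,0],[0,-0.4,0.04,0,0,0,0],[0,-0.45,0.066,0,0,0,0],[0,-0.5,0.096,0,0,0,0],[0,-0.545,0.13,0,0,0,0],[0,-0.59,0.17,0,0,0,0]]'
python3 lid.py '[.7,.6,.5,.4,.3,.2,.1,0]'
python3 -c "
from h import *
f=cam('side');save(f,'s3.png')"
```

```text
clock: 15.72
position: [0.5325, 0.3495, 0.1577]
tool_rot: [-3.142, 0.0, 1.385]
force: [0.4, 0.5, 1.6]
grip_width: -0.0001
finger_force: 0.6
x_b 0.0162 y_b 0.0491 z 0.1577 [-1.12  0.77  0.72  1.67 -0.6   0.94 -0.35]
0.7 y -0.005 z 0.003
0.6 y -0.043 z 0.046
0.5 y -0.077 z 0.093
0.4 y -0.105 z 0.143
0.3 y -0.129 z 0.195
0.2 y -0.147 z 0.250
0.1 y -0.159 z 0.306
0 y -0.166 z 0.364
```

View pics/s3.png

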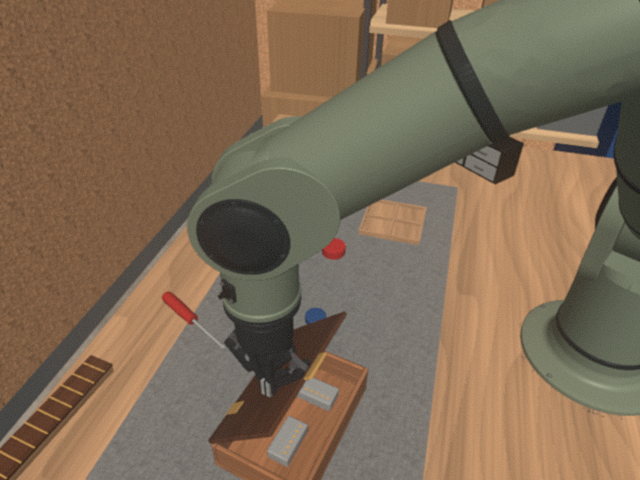

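The lid is swinging down in front of the fingers, which touch it near (267,385). The pickups are still inside, so I carry on gently.

```bash
python3 -m inch '[[0,-0.043,0.046,0,0,0,0],[0,-0.077,0.093,0,0,0,0],[0,-0.105,0.143,0,0,0,0],[0,-0.13,0.195,0,0,0,0],[0,-0.145,0.23,0,0,0,0],[0,-0.15,0.265,0,0,0,0],[0,-0.155,0.3,0,0,0,0],[0,-0.16,0.33,0,0,0,0],[0,-0.166,0.35,0,0,0,0],[0,-0.166,0.36,0,0,0,0],[0,-0.166,0.37,0,0,0,0],[0,-0.166,0.37,0,0,0,0]]'
python3 - <<'E'
from h import *
f=cam('side');S=cloud(f);x=np.array([.983,-.182,0]);y=np.array([.182,.983,0]);B=np.array([.5076,.3041,0])
q=S.reshape(-1,3)-B;b=np.c_[q@x,q@y,q[:,2]];b=b[(abs(b[:,0])<.075)&(abs(b[:,1]+.05)<.06)&(b[:,2]>.02)&(b[:,2]<.12)]
print(len(b),np.polyfit(b[:,0],b[:,2],1),np.median(b[:,2]))
E
```

```text
clock: 17.27
position: [0.5005, 0.3555, 0.0854]
tool_rot: [-3.141, -0.001, 1.385]
force: [-7.3, -3.3, 20.4]
grip_width: -0.0002
finger_force: 10.2
2073 [0.00171515 0.06885036] 0.06877000337499671
```

The lid is fully shut: its surface fits at 0.0688 m with a slope of 0.002. I back off and move to the caps.

```bash
python3 -m inch '[[0,0,-0.3,0,0,0,0],[0,0,-0.6,0,0,0,0.5],[0,0,-0.7,0,0,0,1],[-0.3,0,-0.7,0,0,0,1],[-0.6,0,-0.7,0,0,0,1],[-0.9,0,-0.7,0,0,0,1],[-1,0,-0.7,0,0,0,1],[-1,0,-0.7,0,0,0,1]]'
python3 - <<'E'
from h import *
np.set_printoptions(precision=4,suppress=True)
print(rel([.661,-.1045,.19],np.pi/4),bot.observe()['qpos'].round(2))
t=cam('top')
for c in blobs(t,(3,150,110),(20,255,255),60,(300,190,450,260)):
    q=cv2.minEnclosingCircle(c); print(q,onz(t,*q[0],.084))
T=cloud(t);z=T[...,2]
k=(z>.1)&(T[...,0]>.68)&(T[...,0]<.85)&(T[...,1]<.0)&(T[...,1]>-.2); print('glue',np.median(T[k],0),T[k].min(0),T[k].max(0))
s=cam('side'); im=[cv2.resize(a['img'][y:y+100,x:x+130,::-1],(390,300),interpolation=cv2.INTER_CUBIC) for a,x,y in((t,310,170),(s,240,160))]
cv2.imwrite('pics/caps.png',np.hstack(im))
E
```

```text
clock: 18.32
position: [0.4635, 0.1583, 0.2244]
tool_rot: [-3.141, -0.001, 1.383]
force: [0.0, 1.4, -0.0]
grip_width: 0.0852
finger_force: 0.0
(array([-1.107,  1.215,  0.171]), [array([-0.   , -0.   ,  0.381]), array([ 0.   , -0.   , -1.619])]) [-1.08  0.47  0.85  2.   -0.46  0.87 -0.16]
((417.0, 238.0), 11.401854515075684) [ 0.593 -0.329  0.084]
((379.13519287109375, 219.17811584472656), 11.346323013305664) [ 0.6431 -0.2335  0.084 ]
((329.3709716796875, 213.6290283203125), 11.15376091003418) [ 0.6597 -0.1063  0.084 ]
glue [ 0.7626 -0.0868  0.115 ] [ 0.7417 -0.1126  0.1   ] [ 0.7934 -0.0589  0.1686]
```

View pics/caps.png

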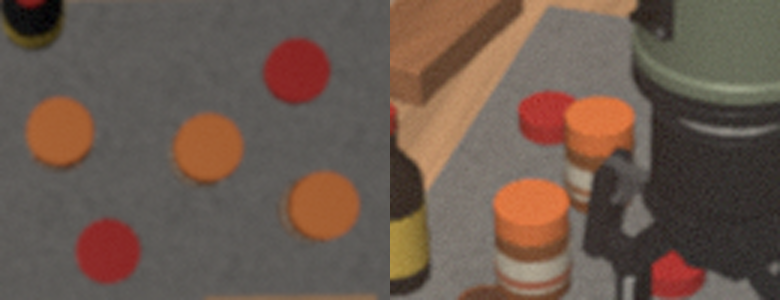

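The crop confirms it. Three orange caps sit on jars, at top-view (329,214), (379,219) and (417,238). The two red discs lie on the bench and are not meant.

```bash
python3 -m inch '[[-0.25,0.25,0,0,0,0,1],[-0.45,0.5,0,0,0,0.1,1],[-0.65,0.75,0,0,0,0.2,1],[-0.9,1,0,0,0,0.3,1],[-1,1,0,0,0,0.381,1],[-1,1,0,0,0,0.381,1]]'
python3 -c "
from h import *
print(rel([.661,-.1045,.12],np.pi/4),bot.observe()['qpos'].round(2))"
```

```text
clock: 19.18
position: [0.6237, -0.0765, 0.2234]
tool_rot: [3.141, 0.002, 0.783]
force: [-0.6, 0.5, 0.1]
grip_width: 0.0856
finger_force: 0.0
(array([0.035, 0.23 , 0.517]), [array([ 0.   ,  0.001, -0.002]), array([ 2.000e-03, -1.000e-03,  1.998e+00])]) [-0.52  0.74  0.9   1.65 -0.64  1.08 -0.21]
```

```bash
python3 -m inch '[[0.035,0.23,0,0,0,0,1],[0.035,0.23,0.1,0,0,0,1],[0.035,0.23,0.35,0,0,0,1],[0.035,0.23,0.55,0,0,0,1],[0.035,0.23,0.695,0,0,0,1],[0.035,0.23,0.695,0,0,0,1]]' 40;  python3 -m inch '[[0,0,0,0,0,0,0.65],[0,0,0,0,0,0,0.5],[0,0,0,0,0,0,0.5],[0,0,0,0,0,0,0.5],[0,0,0,0,0,0,0.5]]';
python3 -c "
from h import *
t=cam('top');s=cam('side');cv2.imwrite('pics/g1.png',np.hstack([cv2.resize(a['img'][y:y+150,x:x+200,::-1],(400,300),interpolation=cv2.INTER_CUBIC) for a,x,y in((t,260,170),(s,200,160))]))"
```

```text
clock: 19.92
position: [0.6596, -0.0999, 0.0829]
tool_rot: [-3.138, 0.002, 0.789]
force: [0.7, 0.2, 0.5]
grip_width: 0.0854
finger_force: 0.0
clock: 20.55
position: [0.6616, -0.102, 0.0871]
tool_rot: [3.14, -0.002, 0.787]
force: [0.5, -1.8, 6.0]
grip_width: 0.056
finger_force: 41.4
```

View pics/g1.png

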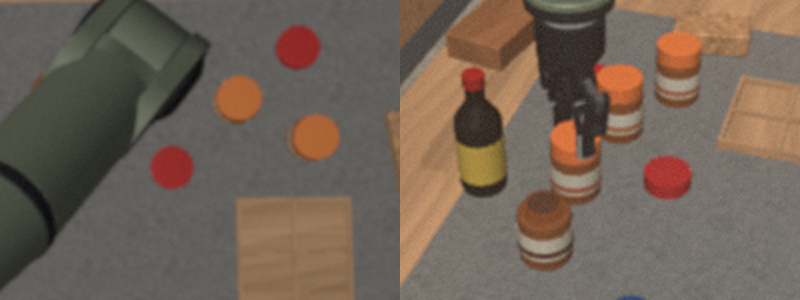

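The fingers hold the cap's upper part, at crop (575,140), and the pot is upright. I lift straight up.

```bash
python3 -m inch '[[0,0,-0.1,0,0,0,0.5],[0,0,-0.25,0,0,0,0.5],[0,0,-0.5,0,0,0,0.5],[0,0,-0.5,0,0,0,0.5]]';
python3 -c "
from h import *
print(rel([.4033,-.2721,.15],np.pi/4),bot.observe()['qpos'].round(2))"
```

```text
clock: 21.15
position: [0.6622, -0.1028, 0.1907]
tool_rot: [3.137, -0.004, 0.786]
force: [0.9, 0.4, -0.4]
grip_width: 0.0558
finger_force: 42.6
(array([-1.515, -0.319,  0.196]), [array([ 0.003, -0.003,  0.001]), array([ 0.004,  0.005, -1.999])]) [-0.42  0.82  0.85  1.56 -0.68  1.07 -0.18]
```

```bash
python3 -m inch '[[-0.3,-0.06,0,0,0,0,0.5],[-0.6,-0.12,0,0,0,0,0.5],[-0.9,-0.2,0,0,0,0,0.5],[-1,-0.3,0,0,0,0,0.5]]';python3 -m inch '[[-0.25,0,0,0,0,0,0.5],[-0.5,0,0.1,0,0,0,0.5],[-0.5,0,0.1,0,0,0,0.5]]'
python3 -c "
from h import *
print(rel([.4033,-.2721,.0316],np.pi/4),bot.observe()['qpos'].round(2))"
```

```text
clock: 21.65
position: [0.4741, -0.2033, 0.1863]
tool_rot: [3.141, -0.001, 0.782]
force: [1.1, 1.2, -0.4]
grip_width: 0.0558
finger_force: 42.6
clock: 22.02
position: [0.4035, -0.2742, 0.1655]
tool_rot: [-3.141, 0.0, 0.781]
force: [0.5, -0.3, 0.0]
grip_width: 0.0563
finger_force: 42.6
(array([ 0.007, -0.008,  0.67 ]), [array([-0.   ,  0.   , -0.003]), array([0.   , 0.   , 1.997])]) [-0.14  0.59  0.86  2.06 -0.64  0.78  0.33]
```

```bash
python3 -m inch '[[0.007,-0.008,0.2,0,0,0,0.5],[0.007,-0.008,0.4,0,0,0,0.5],[0.007,-0.008,0.55,0,0,0,0.5],[0.007,-0.008,0.61,0,0,0,0.5],[0.007,-0.008,0.655,0,0,0,0.5],[0.007,-0.008,0.655,0,0,0,0.5]]';python3 -m inch '[[0,0,0,0,0,0,0.8],[0,0,0,0,0,0,0.9],[0,0,0,0,0,0,0.9],[0,0,-0.1,0,0,0,1],[0,0,-0.4,0,0,0,1],[0,0,-0.7,0,0,0,1],[0,0,-0.7,0,0,0,1]]'
python3 -c "
from h import *
print(rel([.6453,-.2305,.19],np.pi/4),bot.observe()['qpos'].round(2))
s=cam('side');S=cloud(s)
for c in blobs(s,(4,150,100),(17,255,255),40,(240,160,440,260)):
    p=S[inside(s,c)];print(cv2.minAreaRect(c)[0],np.nanmedian(p,0),np.nanpercentile(p[:,2],95))"
```

```text
clock: 22.78
position: [0.4065, -0.2699, 0.0347]
tool_rot: [3.141, -0.0, 0.787]
force: [-0.3, -0.4, -0.0]
grip_width: 0.0561
finger_force: 42.6
clock: 23.65
position: [0.4075, -0.2706, 0.1775]
tool_rot: [3.137, -0.002, 0.787]
force: [-1.0, -0.2, -1.3]
grip_width: 0.0853
finger_force: 0.0
(array([ 0.982,  0.701, -0.057]), [array([ 0.003, -0.001,  0.001]), array([ 0.002,  0.005, -1.999])]) [-0.17  0.57  0.88  2.05 -0.63  0.8   0.31]
(287.0, 235.5) [ 0.65886633 -0.09129679  0.06824618] 0.07652793613660348
(405.55767822265625, 227.2115478515625) [ 0.40528376 -0.26036769  0.02661093] 0.02969305262290698
(309.0, 204.0) [ 0.64343338 -0.21654523  0.08204773] 0.0861977609101758
(339.5, 187.0) [ 0.5919525  -0.31264971  0.08240715] 0.08606717283530797
```

```bash
python3 -m inch '[[0.25,0.2,-0.05,0,0,0,1],[0.5,0.4,-0.05,0,0,0,1],[0.7,0.6,-0.05,0,0,0,1],[0.982,0.701,-0.05,0,0,0,1],[0.982,0.701,-0.05,0,0,0,1],[0.982,0.701,-0.05,0,0,0,1]]'
python3 -c "
from h import *
print(rel([.6453,-.2305,.0845],np.pi/4),bot.observe()['qpos'].round(2))"
```

```text
clock: 24.45
position: [0.6433, -0.2302, 0.1829]
tool_rot: [-3.14, 0.001, 0.786]
force: [-0.5, -0.1, -0.3]
grip_width: 0.0855
finger_force: 0.0
(array([0.007, 0.009, 0.492]), [array([-0.001,  0.001,  0.   ]), array([-1.e-03, -2.e-03, -2.e+00])]) [-0.21  0.85  0.84  1.52 -0.68  1.09  0.  ]
```

```bash
python3 -m inch '[[0.007,0.009,0.2,0,0,0,1],[0.007,0.009,0.4,0,0,0,1],[0.007,0.009,0.485,0,0,0,1],[0.007,0.009,0.485,0,0,0,1],[0.007,0.009,0.485,0,0,0,0.65],[0.007,0.009,0.485,0,0,0,0.5],[0.007,0.009,0.485,0,0,0,0.5],[0.007,0.009,0.485,0,0,0,0.5],[0.007,0.009,0.485,0,0,0,0.5]]'; python3 -m inch '[[0,0,-0.1,0,0,0,0.5],[0,0,-0.25,0,0,0,0.5],[0,0,-0.5,0,0,0,0.5],[0,0,-0.5,0,0,0,0.5]]'
python3 -c "
from h import *
print(rel([.4773,-.2721,.17],np.pi/4),bot.observe()['qpos'].round(2))"
```

```text
clock: 25.58
position: [0.647, -0.2305, 0.0893]
tool_rot: [3.14, -0.001, 0.787]
force: [-3.6, 1.5, 12.0]
grip_width: 0.0558
finger_force: 40.2
clock: 26.08
position: [0.6478, -0.2313, 0.1927]
tool_rot: [3.136, -0.003, 0.786]
force: [0.5, -0.1, -1.7]
grip_width: 0.0562
finger_force: 42.6
(array([-0.747, -0.46 ,  0.108]), [array([ 0.004, -0.002,  0.001]), array([ 0.003,  0.006, -1.999])]) [-0.21  0.84  0.84  1.5  -0.68  1.1  -0.  ]
```

```bash
python3 -m inch '[[-0.25,-0.15,0,0,0,0,0.5],[-0.5,-0.3,0,0,0,0,0.5],[-0.747,-0.46,0.05,0,0,0,0.5],[-0.747,-0.46,0.1,0,0,0,0.5],[-0.747,-0.46,0.1,0,0,0,0.5]]'
python3 -c "
from h import *
print(rel([.4773,-.2721,.034],np.pi/4))"
```

```text
clock: 26.7
position: [0.4762, -0.2707, 0.1675]
tool_rot: [-3.142, -0.001, 0.787]
force: [-0.1, 1.0, 0.3]
grip_width: 0.0559
finger_force: 42.7
(array([-0.001,  0.009,  0.667]), [array([-0.   , -0.   ,  0.001]), array([ 1.000e-03, -0.000e+00, -1.999e+00])])
```

```bash
python3 -m inch '[[0,0.009,0.2,0,0,0,0.5],[0,0.009,0.4,0,0,0,0.5],[0,0.009,0.55,0,0,0,0.5],[0,0.009,0.61,0,0,0,0.5],[0,0.009,0.655,0,0,0,0.5],[0,0.009,0.655,0,0,0,0.5]]';python3 -m inch '[[0,0,0,0,0,0,0.8],[0,0,0,0,0,0,0.9],[0,0,0,0,0,0,0.9],[0,0,-0.1,0,0,0,1],[0,0,-0.4,0,0,0,1],[0,0,-0.7,0,0,0,1],[0,0,-0.75,0,0,0,1],[0,0,-0.75,0,0,0,1]]'
python3 -c "
from h import *
print(rel([.594,-.3265,.19],np.pi/4),bot.observe()['qpos'].round(2))
s=cam('side');S=cloud(s)
for c in blobs(s,(4,150,100),(17,255,255),40,(240,160,440,260)):
    p=S[inside(s,c)];print(cv2.minAreaRect(c)[0],np.nanmedian(p,0),np.nanpercentile(p[:,2],95))"
```

```text
clock: 27.45
position: [0.4774, -0.2723, 0.0366]
tool_rot: [3.141, -0.0, 0.787]
force: [0.4, 0.8, -0.4]
grip_width: 0.0558
finger_force: 42.7
clock: 28.45
position: [0.4773, -0.272, 0.1873]
tool_rot: [3.141, -0.001, 0.787]
force: [-0.3, 0.4, -0.7]
grip_width: 0.0854
finger_force: 0.0
(array([ 0.219,  0.606, -0.013]), [array([ 0.001, -0.001,  0.001]), array([ 1.000e-03,  1.000e-03, -1.999e+00])]) [-0.18  0.65  0.88  1.89 -0.64  0.9   0.23]
(287.0, 235.5) [ 0.65920117 -0.09130321  0.06697311] 0.07651812107511313
(406.0, 227.5) [ 0.40543171 -0.26007238  0.02629766] 0.029784896513425856
(378.0, 222.5) [ 0.47576335 -0.26187565  0.02654474] 0.029407613905718548
(308.1000061035156, 207.7000274658203) [ 0.64238393 -0.21435269  0.06313829] 0.0745338876265771
(339.5, 187.0) [ 0.59226592 -0.31196514  0.08211509] 0.08664772812615833
```

```bash
python3 -m inch '[[0.1,0.3,0,0,0,0,1],[0.219,0.606,0,0,0,0,1],[0.219,0.606,0,0,0,0,1],[0.219,0.606,0.2,0,0,0,1],[0.219,0.606,0.2,0,0,0,1]]'
python3 -c "
from h import *
print(rel([.594,-.3265,.0845],np.pi/4))"
```

```text
clock: 29.12
position: [0.5917, -0.3259, 0.143]
tool_rot: [-3.136, 0.002, 0.786]
force: [-0.3, -0.0, 0.8]
grip_width: 0.0858
finger_force: 0.0
(array([0.006, 0.012, 0.293]), [array([-0.004,  0.001,  0.   ]), array([-0.002, -0.006, -2.   ])])
```

```bash
python3 -m inch '[[0.006,0.009,0.15,0,0,0,1],[0.006,0.009,0.287,0,0,0,1],[0.006,0.009,0.287,0,0,0,1],[0.006,0.009,0.287,0,0,0,0.65],[0.006,0.009,0.287,0,0,0,0.5],[0.006,0.009,0.287,0,0,0,0.5],[0.006,0.009,0.287,0,0,0,0.5],[0.006,0.009,0.287,0,0,0,0.5]]'; python3 -m inch '[[0,0,-0.1,0,0,0,0.5],[0,0,-0.25,0,0,0,0.5],[0,0,-0.5,0,0,0,0.5],[0,0,-0.5,0,0,0,0.5]]'
python3 -c "
from h import *
print(rel([.4773,-.3461,.17],np.pi/4))"
```

```text
clock: 30.12
position: [0.5964, -0.3277, 0.091]
tool_rot: [3.14, -0.001, 0.787]
force: [-2.2, 1.6, 12.1]
grip_width: 0.0557
finger_force: 39.9
clock: 30.62
position: [0.597, -0.3286, 0.1943]
tool_rot: [3.135, -0.002, 0.786]
force: [-0.3, -0.6, -1.0]
grip_width: 0.0556
finger_force: 42.5
(array([-0.485, -0.363,  0.118]), [array([ 0.004, -0.001,  0.001]), array([ 0.002,  0.006, -1.999])])
```

```bash
python3 -m inch '[[-0.25,-0.18,0,0,0,0,0.5],[-0.485,-0.363,0,0,0,0,0.5],[-0.485,-0.363,0.1,0,0,0,0.5],[-0.485,-0.363,0.1,0,0,0,0.5]]'
python3 -c "
from h import *
print(rel([.4773,-.3461,.0365],np.pi/4))"
```

```text
clock: 31.12
position: [0.4762, -0.3441, 0.1686]
tool_rot: [-3.141, -0.001, 0.787]
force: [-0.7, 0.1, 0.6]
grip_width: 0.0555
finger_force: 42.6
(array([-0.003,  0.012,  0.66 ]), [array([-0.001, -0.   ,  0.001]), array([ 1.000e-03, -1.000e-03, -1.999e+00])])
```

```bash
python3 -m inch '[[-0.003,0.01,0.2,0,0,0,0.5],[-0.003,0.01,0.4,0,0,0,0.5],[-0.003,0.01,0.55,0,0,0,0.5],[-0.003,0.01,0.61,0,0,0,0.5],[-0.003,0.01,0.655,0,0,0,0.5],[-0.003,0.01,0.655,0,0,0,0.5]]';python3 -m inch '[[0,0,0,0,0,0,0.8],[0,0,0,0,0,0,0.9],[0,0,0,0,0,0,0.9],[0,0,-0.1,0,0,0,1],[0,0,-0.4,0,0,0,1],[0,0,-0.75,0,0,0,1],[0,0,-1,0,0,0,1]]'; python3 -m inch '[[0,0.2,0,0,0,0,1],[-0.3,0.5,0,0,0,0,1],[-0.3,0.8,0,0,0,0,1],[-0.3,1,0,0,0,0,1],[-0.3,1,0,0,0,0,1]]'
python3 - <<'E'
from h import *
np.set_printoptions(precision=4,suppress=True)
s=cam('side');S=cloud(s);t=cam('top')
for c in blobs(s,(4,150,100),(17,255,255),40,(240,160,440,260)):
    p=S[inside(s,c)];print(cv2.minAreaRect(c)[0],np.nanmedian(p,0),np.nanpercentile(p[:,2],95))
for c in blobs(t,(3,150,100),(20,255,255),40,(360,260,450,340)): q=cv2.minEnclosingCircle(c);print(q,onz(t,*q[0],.027)-[.4403,-.3091,0])
x=np.array([.983,-.182,0]);y=np.array([.182,.983,0]);B=np.array([.5076,.3041,0])
q=S.reshape(-1,3)-B;b=np.c_[q@x,q@y,q[:,2]];b=b[(abs(b[:,0])<.075)&(abs(b[:,1])<.11)&(b[:,2]>.02)&(b[:,2]<.12)]
print(len(b),np.polyfit(b[:,0],b[:,2],1),bot.observe()['clock'])
cv2.imwrite('pics/end.png',np.hstack([cv2.resize(a['img'][:,:,::-1],(400,300),interpolation=cv2.INTER_AREA) for a in (t,s)]))
E
```

```text
clock: 31.88
position: [0.4773, -0.3466, 0.0383]
tool_rot: [3.141, -0.0, 0.787]
force: [0.1, -0.1, 0.2]
grip_width: 0.0554
finger_force: 42.6
clock: 32.75
position: [0.4765, -0.3466, 0.2414]
tool_rot: [3.141, -0.0, 0.786]
force: [0.7, 1.4, -0.2]
grip_width: 0.0855
finger_force: 0.0
clock: 33.38
position: [0.5767, -0.5326, 0.238]
tool_rot: [3.141, 0.002, 0.786]
force: [-1.1, 0.3, -1.4]
grip_width: 0.0855
finger_force: 0.0
(287.0520324707031, 236.83815002441406) [ 0.6549 -0.0871  0.0632] 0.07569763069976249
(406.0, 227.5) [ 0.4053 -0.2604  0.0267] 0.029535765538335566
(380.039794921875, 214.36463928222656) [ 0.4754 -0.292   0.0266] 0.02944013510362339
(308.18865966796875, 207.83963012695312) [ 0.6426 -0.2147  0.0626] 0.0751112710965936
(338.4411926269531, 191.2646942138672) [ 0.5908 -0.3118  0.0626] 0.07515227616107625
((422.0, 282.5), 10.594910621643066) [ 0.0379 -0.0387  0.027 ]
((394.4156494140625, 284.1024169921875), 11.012263298034668) [0.0349 0.0341 0.027 ]
11284 [0.0017 0.0688] 33.475
```

View pics/end.png

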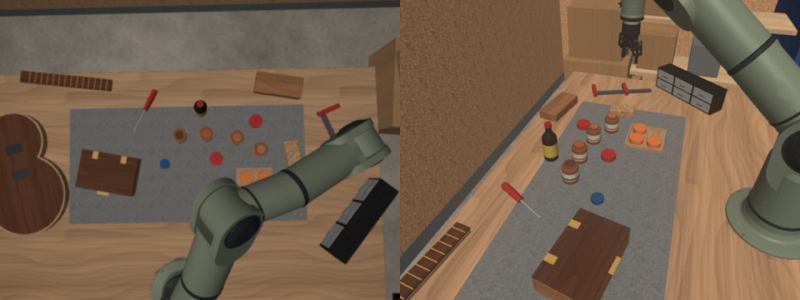

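The lid is shut with both pickups inside. Three caps lie flat in separate wells (tops at about 27 mm), at (637,140), (653,142) and (642,129) in the side half. All four pots are open and upright, the bystanders are in place and the robot is clear, so I hand in.

```bash
python3 -c "
from workcell import bot
print(bot.job_done())"
```

```text
the job is handed in; nothing more can be done
None
```

I handed the job in at about 33 s: both pickups are in the box with its lid gently shut, all three orange caps lie flat in wells of their own, and the last camera check showed the pots upright and the bystanders undisturbed; no verdict came back.

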